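# Sweep leftover locknuts off the valve plate into the blue tray

### The arm

A 6-joint arm with a two-finger parallel gripper is mounted at the origin on the work surface. World frame = base frame: x ahead of the robot, y to its left, z up, the work surface at z = 0. Lengths are in mm, angles in rad, forces in N, time in s.
With the tool pointing down it reaches from about 275 to 750 mm from the base axis. Payload 10.2 kg.
Tool frame: the origin (TCP) lies between the finger pads; the fingertips stand 22 mm ahead of it and the grasp point (between the pads) lies 3 mm ahead of it (ctrl.nose_length is the distance from the TCP to the fingertips, in mm); y points along the fingers, z is the direction in which the jaws open and shut, and the axes are right-handed (so a half turn about y gives the same grasp; the last joint's range is limited). The gripper opens to 85 mm and grips with 20 to 120 N. Pads are 22 mm wide; open, the fingers measure 114 mm over their backs; the gripper's body (76 mm by 85 mm) begins 54 mm behind the grasp point. The pads swing forward as they close: fully open they stand 13 mm farther back than shut.
Start: joints at [1.047, 0.313, 1.498, -0, 1.331, -0.223], TCP at [155.562, 501.43, 253.294] pointing down, gripper open.
Joint ranges: [-2.94, 2.94], [-0.97, 2.17], [0.19, 2.56], [-1.23, 4.37], [0.02, 3.11], [-2.88, 2.88]. Speed limits (rad/s): [2.39, 2.39, 3.01, 3.14, 3.14, 3.14].

### API

Orientations are given as a unit quaternion [w, x, y, z].
In Python, from rig import ctrl, eyes, models gives the robot as it stands.
- The arm moves only by the shell command python3 -m crank 'ROWS' [FORCE]. ROWS is JSON, a list of rows, each an object with "dp": the shift along the tool's x, y, z in mm, a list of three; "roll": the turn about the tool's y in rad; "gripper": the closure in counts, from 0 (fully open) to 255 (shut). A call has 1 to 10 rows; each row is the pose to reach, as a shift and turn from the pose commanded when the call began, along the tool's axes at that moment; what a row does not reach only later rows make up. A row lasts 1/12 s, in which the tool goes at most 41.7 mm and 7.16 degrees, less where a joint would pass 70% of its speed; a pose out of reach is approached as far as the arm can. A call with a gripper value outside its range is refused whole. The fingers move at their own pace and stop on an object; FORCE is the grip in N (left out, the last holds). Time passes only in rows, so rows that repeat a pose let the fingers close. It gives the time, the measured TCP pose, the force and the opening at its end, in the units of the state.
- ctrl.sense(): the state, without advancing time (a new reading comes with each control period).
- eyes.capture(name): name is "scene" or "top" or "wrist"; returns a dict with "color" (480x640x3 uint8, red, green, blue), "fx", "fy", "cx", "cy" (pixels), "R" (3x3) and "t" (3): a world point X has camera coordinates R X + t. Camera axes: x right, y down, z forward; pixel columns grow to the right and rows downward; lengths in mm; the calibration is good to about 2 mm. A picture is of the moment at which its call begins. There is no depth.
- ctrl.finish_job(): hands the job in, once; it reports no verdict.
Trained networks look in a picture, given as the dict that the camera call returned (one of the last four; its "shot" number tells which), for a name from the list of things; names that differ only in an ending like _2 or _b are one class to them, and where a whole thing is asked for, a point or a joint stands for the part that bears it (a point fixed in the world has none). Each returns a list of dicts, best first, with "confidence" (0 to 1); they miss things now and then, are a little off and sometimes report something else, mostly with a low value. They report only what shows in the picture. A call takes as long as a camera call.
- models.spot_in(picture, label): "extent" ([centre column, centre row, width, height] in pixels, round what is visible of it).
- models.spot_point(picture, label): "centre" ([column, row] in pixels: a listed point, or the origin of a listed thing).
The state is a dict: "time_s": time; "joints": joint angles; "dq": joint speeds; "tau": joint torques, N m; "eef_pos": TCP position; "ee_rot": TCP orientation; "force": force on the tool from outside, world axes, zero at the start; "wrist_torque": the same for the moment, N m; "grip_width": opening from 0.0 (shut) to 1.0 (fully open).
Only numpy, scipy, OpenCV 4.12 (cv2) and the standard library are available. Lean on these libraries where they do the work, as an engineer would, in place of code of your own. Each camera call takes 0.05 s, during which the arm holds its last target. There are 200 camera calls.

### The job

Sweep the three loose brass nuts along the white mounting plate and over its edge into the blue tray, pushing them with the fingertips: do not pinch, press down on or lift them. Leave the two loose black valves standing where they are among the nuts, and leave the trays and everything else on the bench in place.

Things in the scene. Friction and masses are not known exactly. Their poses are not given: they have to be found in the camera images.
- plate: fixed white sheet-metal mounting plate, 340 mm (its x, away from the robot) x 380 mm (its y), bare flat top face 45 mm above the bench with no rim, so things slide off its edges; origin on the bench under its centre, z up, turned up to 9 degrees. A valve island 60 mm tall above the top face is screwed onto its far strip, x +92 to +156 mm
- blue_tray: open tray, blue, empty; the nuts go in here. 260 mm (x) x 130 mm (y) outside, 38 mm high, walls and floor 2.5 mm, 0.45 kg, standing loose on the bench along the plate's +y or -y edge (either may be drawn), 2 mm off it and parallel to it, rim 7 mm below the plate's top face; origin at the centre of its underside, axes parallel to the plate's
- red_tray: open tray, red, empty, for rejects. 260 mm (x) x 130 mm (y) outside, 38 mm high, walls and floor 2.5 mm, 0.45 kg, standing loose on the bench along the plate's +y or -y edge (either may be drawn), 2 mm off it and parallel to it, rim 7 mm below the plate's top face; origin at the centre of its underside, axes parallel to the plate's
- nut1: loose brass hexagon nut lying flat on the plate, 30 mm across flats, 34.6 mm across corners, 14 mm thick, 19 mm bore, about 55 g; origin at its centre, 7 mm above the plate's top face. The three are alike: two lie in a row at plate x about -110 mm (one at y +50 to +140 mm, one at y -50 to -140 mm), one at x about +30 mm (y -140 to +140 mm), each within 12 mm of its row
- nut2: loose brass hexagon nut lying flat on the plate, 30 mm across flats, 34.6 mm across corners, 14 mm thick, 19 mm bore, about 55 g; origin at its centre, 7 mm above the plate's top face. The three are alike: two lie in a row at plate x about -110 mm (one at y +50 to +140 mm, one at y -50 to -140 mm), one at x about +30 mm (y -140 to +140 mm), each within 12 mm of its row
- nut3: loose brass hexagon nut lying flat on the plate, 30 mm across flats, 34.6 mm across corners, 14 mm thick, 19 mm bore, about 55 g; origin at its centre, 7 mm above the plate's top face. The three are alike: two lie in a row at plate x about -110 mm (one at y +50 to +140 mm, one at y -50 to -140 mm), one at x about +30 mm (y -140 to +140 mm), each within 12 mm of its row
- valve_a: loose black solenoid valve on a beige foot, standing on the plate between the two rows of nuts (plate x about -40 mm, turned up to 29 degrees from the plate's axes, either way round): foot 28 mm (x) x 38 mm (y), 53 mm high in all, 0.14 kg; origin at the centre of its underside. Must stay standing where it is
- valve_b: loose black solenoid valve on a beige foot, standing on the plate between the two rows of nuts (plate x about -40 mm, turned up to 29 degrees from the plate's axes, either way round): foot 28 mm (x) x 38 mm (y), 53 mm high in all, 0.14 kg; origin at the centre of its underside. Must stay standing where it is
- screwdriver: screwdriver with a red handle, 170 mm long, lying on the bench at the right; bystander
- actuator: small pneumatic cylinder, square aluminium ends 36 mm, steel barrel, 175 mm long, lying on the bench at the left; bystander
- sealant: white bottle with a red cap, 38 mm across, 105 mm high, standing on the bench at the far left; bystander
- gauge: dial gauge lying face up, 52 mm across, 25 mm high, with a brass stem, on the bench at the left; bystander
- tape: white ring (tape spool), 58 mm across, 14 mm high, lying on the bench at the right; bystander
- mug: blue mug, 80 mm across, 92 mm high, standing on the bench at the far right; bystander

How it is judged (in metres and radians):
At the end, for the whole second after the job is handed in: All three nuts lie at rest inside the blue tray (centres within its walls and below 40 mm above its underside); both valves stand upright within 15 mm of where they were, both trays lie flat within 20 mm, and the other things on the bench within 25 mm, of where they were (x of nut1 in the frame of blue_tray between -0.128 and 0.128 m and y of nut1 in the frame of blue_tray between -0.063 and 0.063 m and z of nut1 in the frame of blue_tray between 0.002 and 0.04 m and linear speed of each of nut1, nut2, nut3 below 0.03 m/s and x of nut2 in the frame of blue_tray between -0.128 and 0.128 m and y of nut2 in the frame of blue_tray between -0.063 and 0.063 m and z of nut2 in the frame of blue_tray between 0.002 and 0.04 m and x of nut3 in the frame of blue_tray between -0.128 and 0.128 m and y of nut3 in the frame of blue_tray between -0.063 and 0.063 m and z of nut3 in the frame of blue_tray between 0.002 and 0.04 m and distance of each of valve_a, valve_b from where it was at the start of the episode below 0.015 m and angle between each of valve_a, valve_b's own z axis and vertical below 0.15 rad and distance of each of blue_tray, red_tray from where it was at the start of the episode below 0.02 m and angle between each of blue_tray, red_tray's own z axis and vertical below 0.05 rad and distance of each of screwdriver, actuator, sealant, gauge, tape, mug from where it was at the start of the episode below 0.025 m); the robot touches nothing.
It fails at once if a nut is lifted off the plate or out of the tray (its centre more than 25 mm above the plate's top face, where it lies at 7 mm) (height (world z) of any of nut1, nut2, nut3 above 0.07 m).
It fails at once if a nut is pinched, squeezed or pressed down by the fingers (more than 18 N; a sweep needs under 1 N) (contact force between any of nut1, nut2, nut3 and the fingers above 18 N).
It fails at once if a valve standing on the plate is pushed more than 15 mm or tipped (distance of any of valve_a, valve_b from where it was at the start of the episode above 0.015 m or angle between any of valve_a, valve_b's own z axis and vertical above 0.35 rad).
It fails at once if a tray is pushed more than 20 mm (distance of any of blue_tray, red_tray from where it was at the start of the episode above 0.02 m).
It fails at once if another thing on the bench is moved more than 25 mm (distance of any of screwdriver, actuator, sealant, gauge, tape, mug from where it was at the start of the episode above 0.025 m).
It also fails if it takes over 56 s, if anything falls off the work surface, if the arm or the gripper's body presses on something with over 40 N, if the wrist force passes 120 N, or if a joint passes its speed limit or range.

## Working session

There is one attempt and no reset: what is moved stays moved. The work goes in short steps, Python scripts to look and compute and a shell command to move; the robot and the scene stay as the last step left them, time stands still between calls to the robot, and variables do not carry over. Pictures are saved under pics/ and viewed, about 8 in all and at most 12, crops included, and the job is handed in when it is done.

```bash
ls; mkdir -p pics
cat > h.py <<'E'
from rig import ctrl, eyes, models
import numpy as np, cv2
def pix2w(p,uv,z):
    R=np.array(p["R"]);t=np.array(p["t"])
    d=R.T@np.array([(uv[0]-p["cx"])/p["fx"],(uv[1]-p["cy"])/p["fy"],1.]);c=-R.T@t
    return c+d*(z-c[2])/d[2]
def w2pix(p,X):
    c=np.array(p["R"])@np.array(X,float)+np.array(p["t"])
    return p["fx"]*c[0]/c[2]+p["cx"],p["fy"]*c[1]/c[2]+p["cy"]
def save(p,n,crop=None,s=1):
    im=p["color"][:,:,::-1]
    if crop: im=im[crop[1]:crop[3],crop[0]:crop[2]]
    cv2.imwrite("pics/"+n,cv2.resize(im,None,fx=s,fy=s,interpolation=cv2.INTER_CUBIC))
E
python3 - <<'E'
from h import *
s=ctrl.sense();print(s)
p=eyes.capture("top");save(p,"top0.png");
R=np.array(p["R"]);print(-R.T@np.array(p["t"]),R.round(2).tolist(),p["fx"])
for l,z in [("plate",0),("nut1",52),("valve_a",45),("blue_tray",0),("red_tray",0)]:
    for d in models.spot_point(p,l)[:5]: print(l,np.round(d["centre"],1),round(d["confidence"],2),pix2w(p,d["centre"],z).round(1))
    if l in("nut1","valve_a"):
      for d in models.spot_in(p,l)[:4]: print("  box",np.round(d["extent"],1),round(d["confidence"],2))
E
```

```text
pics
{'time_s': 0.0, 'joints': array([ 1.04658427e+00,  3.13438515e-01,  1.49845754e+00,  1.31895861e-05,
        1.33100132e+00, -2.23372734e-01]), 'dq': array([ 0.00025088, -0.00073604,  0.00035224,  0.00061334, -0.00123564,
       -0.00012242]), 'tau': array([-4.19538401e-04, -4.12272656e+01, -2.59746015e+01, -2.15596028e-04,
        4.19676522e-03, -8.76751130e-06]), 'eef_pos': array([155.44252998, 501.21264693, 252.73323488]), 'ee_rot': array([-0.69869423,  0.6995498 , -0.10613585,  0.10579054]), 'force': array([-0.30773665,  0.02211929,  0.43208561]), 'wrist_torque': array([ 0.02538083, -0.06481053, -0.01230938]), 'grip_width': 1.0013188995676499}
[ 189.62561123  -20.60263099 1286.69216497] [[-0.02, -1.0, -0.0], [-0.98, 0.02, -0.21], [0.21, -0.0, -0.98]] 549.4676849450561
plate [305.5 192.9] 0.84 [593.7  12.3   0. ]
nut1 [341.8 172. ] 0.65 [627.1 -75.7  52. ]
nut1 [253.4 223.1] 0.61 [507.1 132.9  52. ]
nut1 [334.5 228.7] 0.55 [489.5 -54.7  52. ]
nut1 [506.8 310. ] 0.43 [ 293.9 -435.    52. ]
  box [253.7 224.7  17.   16.5] 0.66
  box [340.  172.9  11.8  19.7] 0.53
  box [335.8 229.8  16.1  13.5] 0.53
  box [509.  310.4  27.3  29.1] 0.26
valve_a [354.5 197.2] 0.65 [ 566.4 -104.    45. ]
  box [356.1 199.1  18.8  18.6] 0.8
  box [255.1 225.3  17.   18.2] 0.72
  box [267.1 198.9  22.7  24.1] 0.63
  box [101.8 234.2  36.7  75.3] 0.6
blue_tray [411.2 201.2] 0.81 [ 566.9 -244.7    0. ]
blue_tray [353.  198.2] 0.51 [ 577.6 -103.3    0. ]
blue_tray [251.8 221.6] 0.19 [524.3 143.2   0. ]
red_tray [198.3 205. ] 0.96 [568.9 273.7   0. ]
```

View pics/top0.png

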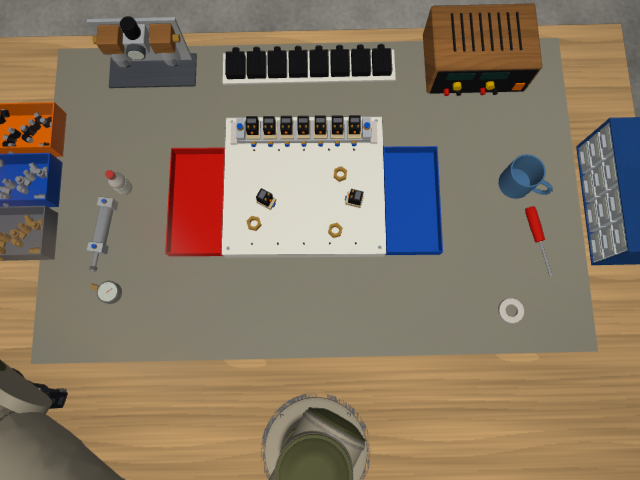

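The top view shows the blue tray on the right (-y) at about (411,201) and the red one on the left. The nuts are at about (340,174), (254,223) and (335,230), and the valves at about (266,198) and (355,197). Next I'll refine these from the plate corners and the scene camera.

```bash
python3 - <<'E'
from h import *
p=eyes.capture("top")
save(p,"crop1.png",(160,105,450,265),2.75)
hsv=cv2.cvtColor(p["color"],cv2.COLOR_RGB2HSV)
m=cv2.inRange(hsv,(8,110,60),(28,255,255)); m[:150]=0;m[255:]=0;m[:,:225]=0;m[:,385:]=0
n,_,st,c=cv2.connectedComponentsWithStats(m)
for i in range(1,n):
    if st[i,4]>15: print("brass",st[i],c[i].round(1),pix2w(p,st[i][:2]+st[i][2:4]/2-.5,56).round(1))
b=cv2.inRange(hsv,(0,0,0),(180,255,70)); b[:185]=0;b[212:]=0;b[:,:230]=0;b[:,380:]=0
n,_,st,c=cv2.connectedComponentsWithStats(b)
for i in range(1,n):
    if st[i,4]>15: print("black",st[i],[pix2w(p,q,75).round(0)[:2] for q in (st[i][:2],st[i][:2]+st[i][2:4])])
for q in [(223,254),(386,254),(227,118),(382,118)]: print("corner",q,pix2w(p,q,45).round(1))
E
python3 - <<'E'
from h import *
p=eyes.capture("scene")
for l,z in [("nut1",52),("valve_a",45),("blue_tray",0),("red_tray",0),("plate",0)]:
    for d in models.spot_point(p,l)[:5]: print(l,np.round(d["centre"],1),round(d["confidence"],2),pix2w(p,d["centre"],z).round(1))
save(p,"scene0.png")
E
```

```text
brass [334 167  13  15 110] [339.7 173.4] [620.8 -71.1  56. ]
brass [247 216  14  15 104] [253.3 222.8] [506.3 132.1  56. ]
brass [328 223  14  15 105] [334.7 229.7] [485.5 -54.5  56. ]
black [256 189  17  18 128] [array([582., 124.]), array([538.,  85.])]
black [348 190  15  15 119] [array([575., -88.]), array([ 538., -121.])]
corner (223, 254) [437.  203.4  45. ]
corner (386, 254) [ 428.7 -171.8   45. ]
corner (227, 118) [774.2 199.2  45. ]
corner (382, 118) [ 765.4 -177.8   45. ]
nut1 [316.  236.9] 0.56 [482.6 -60.7  52. ]
nut1 [374.  284.4] 0.51 [501.  129.1  52. ]
nut1 [272.5 267.3] 0.43 [615.2 -77.8  52. ]
valve_a [350.5 296.4] 0.88 [556.1 105.8  45. ]
valve_a [284.2 250.6] 0.79 [559.4 -94.8  45. ]
blue_tray [240.6 234.1] 0.96 [ 571.7 -244.3    0. ]
red_tray [408.6 358.1] 0.56 [572.7 279.5   0. ]
red_tray [314.4 236.4] 0.39 [453.6 -93.3   0. ]
plate [307.8 296.9] 0.98 [599.2  14.9   0. ]
```

View pics/crop1.png

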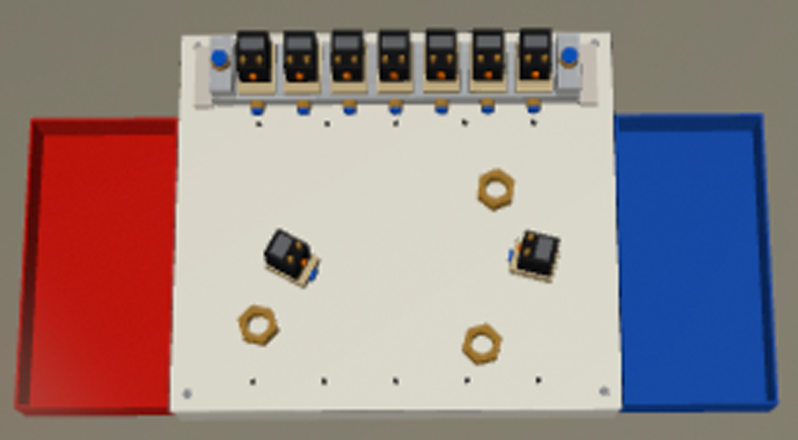

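View pics/scene0.png

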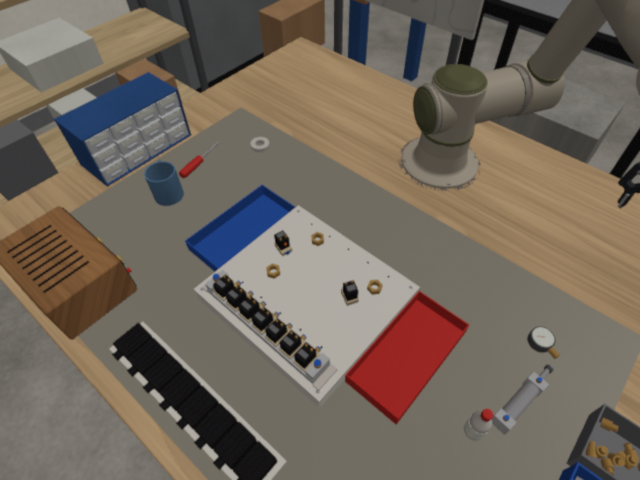

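```bash
cat >> h.py <<'E'
from scipy.spatial.transform import Rotation as Ro
def tool():
    s=ctrl.sense();q=np.array(s["ee_rot"]);return s,Ro.from_quat(q[[1,2,3,0]]).as_matrix()
def plan(*ts):
    s,M=tool();p=s["eef_pos"]
    print("t",round(s["time_s"],2),"pos",p.round(1),"F",np.round(s["force"],1),"w",round(s["grip_width"],3),"j",np.round(s["joints"],2))
    print("axes x",M[:,0].round(3),"y",M[:,1].round(3),"z",M[:,2].round(3))
    for t in ts: print(t,(M.T@(np.array(t,float)-p)).round(1))
E
python3 -c "
from h import *
print(ctrl.nose_length)
plan((300,350,253),(480,0,200),(480,0,74))"
```

```text
22.0
t 0.75 pos [155.6 501.4 253.3] F [-0.6  1.1  0.2] w 1.0 j [ 1.05  0.31  1.5  -0.    1.33 -0.22]
axes x [ 0.955 -0.296  0.   ] y [-0. -0. -1.] z [ 0.296  0.955 -0.   ]
(300, 350, 253) [ 182.8    0.3 -101.8]
(480, 0, 200) [ 458.4   53.3 -382.8]
(480, 0, 74) [ 458.4  179.3 -382.8]
```

```bash
python3 -m crank '[{"dp":[458,50,-383],"roll":1.27,"gripper":195},{"dp":[458,50,-383],"roll":1.27,"gripper":195},{"dp":[458,50,-383],"roll":1.27,"gripper":195},{"dp":[458,50,-383],"roll":1.27,"gripper":195},{"dp":[458,50,-383],"roll":1.27,"gripper":195},{"dp":[458,50,-383],"roll":1.27,"gripper":195},{"dp":[458,50,-383],"roll":1.27,"gripper":195},{"dp":[458,50,-383],"roll":1.27,"gripper":195},{"dp":[458,50,-383],"roll":1.27,"gripper":195},{"dp":[458,50,-383],"roll":1.27,"gripper":195}]' 20
python3 -c "
from h import *
plan((480,0,150),(480,-8,74))"
```

```text
time_s: 1.58
eef_pos: [381.6, 150.7, 218.7]
ee_rot: [0.504, -0.503, 0.496, -0.497]
force: [0.9, 0.7, 0.3]
grip_width: 0.238
t 1.58 pos [381.6 150.7 218.7] F [0.9 0.7 0.3] w 0.238 j [0.09 0.09 1.87 0.   1.18 0.07]
axes x [ 0.014 -1.    -0.   ] y [ 0.001  0.    -1.   ] z [1.    0.014 0.001]
(480, 0, 150) [152.1  68.7  96.3]
(480, -8, 74) [160.1 144.7  96.1]
```

```bash
python3 -m crank '[{"dp":[40,18,25],"roll":0,"gripper":195},{"dp":[75,35,48],"roll":0,"gripper":195},{"dp":[112,50,72],"roll":0,"gripper":195},{"dp":[150,100,96],"roll":0,"gripper":195},{"dp":[150,120,96],"roll":0,"gripper":195},{"dp":[150,120,96],"roll":0,"gripper":195},{"dp":[150,120,96],"roll":0,"gripper":195}]'
python3 - <<'E'
from h import *
plan((482,-8,80),(482,-8,75))
p=eyes.capture("wrist");a=p["color"]
for d in models.spot_point(p,"nut1")[:4]: print(np.round(d["centre"],1),round(d["confidence"],2),pix2w(p,d["centre"],52).round(1))
for d in models.spot_point(p,"valve_a")[:4]: print("v",np.round(d["centre"],1),round(d["confidence"],2),pix2w(p,d["centre"],45).round(1))
q=eyes.capture("scene");c=w2pix(q,(482,0,75));x=int(c[0]);y=int(c[1])
b=cv2.resize(q["color"][y-90:y+60,x-100:x+100],(480,360))
a=cv2.resize(a,(480,360))
cv2.imwrite("pics/w1.png",np.vstack([a,b])[:,:,::-1][:, :])
im=cv2.imread("pics/w1.png");cv2.imwrite("pics/w1.png",cv2.resize(im,(400,600)))
E
```

```text
time_s: 2.17
eef_pos: [479.2, 3.3, 95.7]
ee_rot: [-0.503, 0.505, -0.497, 0.494]
force: [-0.8, 0.6, 0.1]
grip_width: 0.236
t 2.17 pos [479.2   3.3  95.7] F [-0.8  0.6  0.1] w 0.236 j [-0.24  0.41  1.82 -0.    0.92 -0.26]
axes x [ 0.017 -1.    -0.001] y [-0.005  0.001 -1.   ] z [ 1.     0.018 -0.005]
(482, -8, 80) [11.4 15.7  2.7]
(482, -8, 75) [11.4 20.7  2.7]
[335.7 395. ] 0.73 [486.7 -52.7  52. ]
[590.9 424.9] 0.64 [622.9 -69.1  52. ]
v [457.6 455.3] 0.75 [558.  -98.9  45. ]
```

View pics/w1.png

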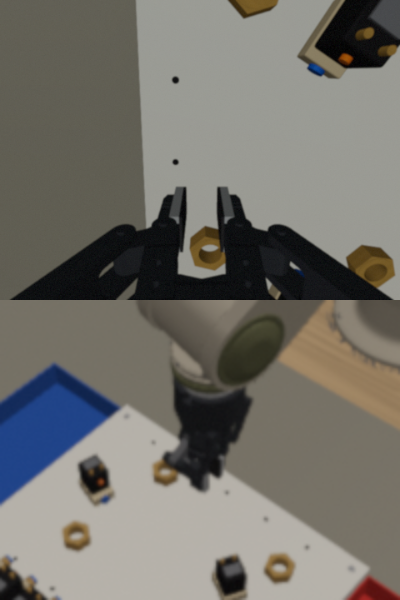

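```bash
python3 -m crank '[{"dp":[0,12,5],"roll":0,"gripper":195},{"dp":[0,24.5,5],"roll":0,"gripper":195},{"dp":[5,24.5,5],"roll":0,"gripper":195},{"dp":[15,24.5,5],"roll":0,"gripper":195},{"dp":[24,24.5,5],"roll":0,"gripper":195},{"dp":[32,24.5,5],"roll":0,"gripper":195},{"dp":[40,24.5,4],"roll":0,"gripper":195},{"dp":[48,24.5,4],"roll":0,"gripper":195},{"dp":[56,24.5,3],"roll":0,"gripper":195},{"dp":[64,24.5,2],"roll":0,"gripper":195}]'
python3 - <<'E'
from h import *
plan((474,-130,71),(470,-190,71),(470,-200,71))
p=eyes.capture("wrist")
for d in models.spot_point(p,"nut1")[:4]: print(np.round(d["centre"],1),round(d["confidence"],2),pix2w(p,d["centre"],52).round(1))
save(p,"w2.png",None,.8)
E
```

```text
time_s: 3.2
eef_pos: [483.1, -60.3, 74.2]
ee_rot: [0.505, -0.505, 0.495, -0.495]
force: [-0.8, 0.9, 1.1]
grip_width: 0.237
t 3.2 pos [483.1 -60.3  74.2] F [-0.8  0.9  1.1] w 0.237 j [-0.37  0.46  1.81  0.    0.87 -0.39]
axes x [ 0.02 -1.    0.  ] y [ 0. -0. -1.] z [1.   0.02 0.  ]
(474, -130, 71) [ 69.5   3.2 -10.4]
(470, -190, 71) [129.5   3.2 -15.6]
(470, -200, 71) [139.5   3.2 -15.8]
[321.2 360.3] 0.67 [482.8 -80.1  52. ]
```

View pics/w2.png

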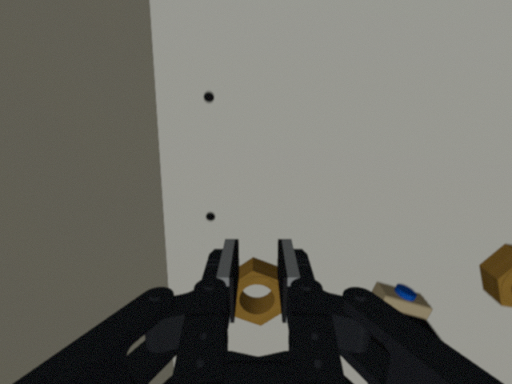

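The nut is nested in the gap at about (258,290) in the picture and moving with the fingers, and the valve is clear on the right. I'll keep pushing.

```bash
python3 -m crank '[{"dp":[9,2,-1],"roll":0,"gripper":195},{"dp":[18,2,-2],"roll":0,"gripper":195},{"dp":[27,2,-4],"roll":0,"gripper":195},{"dp":[36,2,-5],"roll":0,"gripper":195},{"dp":[45,2,-6],"roll":0,"gripper":195},{"dp":[54,2,-8],"roll":0,"gripper":195},{"dp":[63,2,-9],"roll":0,"gripper":195},{"dp":[72,2,-10],"roll":0,"gripper":195},{"dp":[81,2,-11],"roll":0,"gripper":195},{"dp":[90,2,-12],"roll":0,"gripper":195}]'
python3 -m crank '[{"dp":[7,0,0],"roll":0,"gripper":195},{"dp":[14,0,0],"roll":0,"gripper":195},{"dp":[21,0,0],"roll":0,"gripper":195},{"dp":[28,0,0],"roll":0,"gripper":195},{"dp":[35,0,0],"roll":0,"gripper":195},{"dp":[42,0,0],"roll":0,"gripper":195},{"dp":[46,0,0],"roll":0,"gripper":195},{"dp":[46,0,0],"roll":0,"gripper":195}]'
python3 - <<'E'
from h import *
plan((470,-160,150),(504,185,140),(504,185,71))
p=eyes.capture("wrist");q=eyes.capture("top")
for d in models.spot_point(q,"nut1")[:5]: print(np.round(d["centre"],1),round(d["confidence"],2),pix2w(q,d["centre"],10).round(1))
cv2.imwrite("pics/w3.png",np.hstack([cv2.resize(p["color"],(400,300)),cv2.resize(q["color"][110:270,220:450],(400,278))[:, :] if 0 else cv2.resize(q["color"][110:270,220:450],(400,300))])[:,:,::-1])
E
```

```text
time_s: 4.13
eef_pos: [472.8, -150.5, 72.0]
ee_rot: [0.505, -0.505, 0.495, -0.495]
force: [-0.1, 0.8, 0.7]
grip_width: 0.231
time_s: 4.8
eef_pos: [473.9, -196.4, 72.0]
ee_rot: [0.505, -0.505, 0.495, -0.495]
force: [0.5, 0.4, -1.4]
grip_width: 0.237
t 4.8 pos [ 473.9 -196.4   72. ] F [ 0.5  0.4 -1.4] w 0.237 j [-0.62  0.51  1.74 -0.    0.89 -0.64]
axes x [ 0.019 -1.     0.   ] y [ 0. -0. -1.] z [1.    0.019 0.   ]
(470, -160, 150) [-36.4 -78.   -3.2]
(504, 185, 140) [-380.7  -68.    37.4]
(504, 185, 71) [-380.7    1.    37.4]
[341.9 172.2] 0.59 [641.4 -77.8  10. ]
[266.9 196.4] 0.24 [583.9 105.7  10. ]
```

View pics/w3.png

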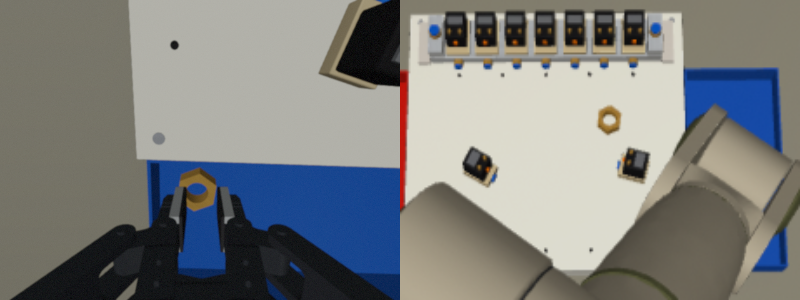

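Nut 1 lies in the blue tray (left part of the picture, about (198,190)). I'll raise and go behind the left nut.

```bash
python3 -m crank '[{"dp":[0,-38,0],"roll":0,"gripper":195},{"dp":[-10,-72,0],"roll":0,"gripper":195},{"dp":[-48,-72,0],"roll":0,"gripper":195},{"dp":[-88,-72,5],"roll":0,"gripper":195},{"dp":[-128,-72,10],"roll":0,"gripper":195},{"dp":[-168,-72,15],"roll":0,"gripper":195},{"dp":[-208,-72,20],"roll":0,"gripper":195},{"dp":[-248,-72,25],"roll":0.05,"gripper":195},{"dp":[-288,-72,30],"roll":0.1,"gripper":195},{"dp":[-328,-72,34],"roll":0.15,"gripper":195}]'
python3 - <<'E'
from h import *
plan((502,175,140))
E
```

```text
time_s: 5.78
eef_pos: [500.9, 135.4, 144.2]
ee_rot: [-0.466, 0.466, -0.532, 0.532]
force: [0.4, -0.5, 0.2]
grip_width: 0.24
t 5.78 pos [500.9 135.4 144.2] F [ 0.4 -0.5  0.2] w 0.24 j [ 0.04  0.41  1.66 -0.    1.07  0.17]
axes x [-0.132 -0.991 -0.   ] y [ 0. -0. -1.] z [ 0.991 -0.132  0.   ]
(502, 175, 140) [-39.4   4.2  -4.1]
```

```bash
python3 -m crank '[{"dp":[-42,4,-4],"roll":0,"gripper":195},{"dp":[-42,4,-4],"roll":0,"gripper":195},{"dp":[-42,4,-4],"roll":0,"gripper":195}]'
python3 - <<'E'
from h import *
p=eyes.capture("wrist")
plan((502,175,71),(494,115,71),(480,20,71))
for l in ("nut1","valve_a"):
  for d in models.spot_point(p,l)[:4]: print(l,np.round(d["centre"],1),round(d["confidence"],2),pix2w(p,d["centre"],52 if l=="nut1" else 45).round(1))
save(p,"w4.png",None,.8)
E
```

```text
time_s: 6.03
eef_pos: [502.0, 177.2, 139.7]
ee_rot: [0.467, -0.468, 0.531, -0.53]
force: [0.9, -0.7, -0.2]
grip_width: 0.239
t 6.08 pos [502.3 175.7 139.8] F [-0.4 -0.4 -0.6] w 0.234 j [ 0.12  0.45  1.62 -0.    1.07  0.24]
axes x [-0.128 -0.992  0.   ] y [-0.001 -0.    -1.   ] z [ 0.992 -0.128 -0.   ]
(502, 175, 71) [ 0.7 68.8 -0.2]
(494, 115, 71) [61.3 68.8 -0.5]
(480, 20, 71) [157.3  68.9  -2.2]
nut1 [337.7 324. ] 0.8 [506.1 136.1  52. ]
valve_a [424.7 347.7] 0.77 [559.9 107.6  45. ]
```

View pics/w4.png

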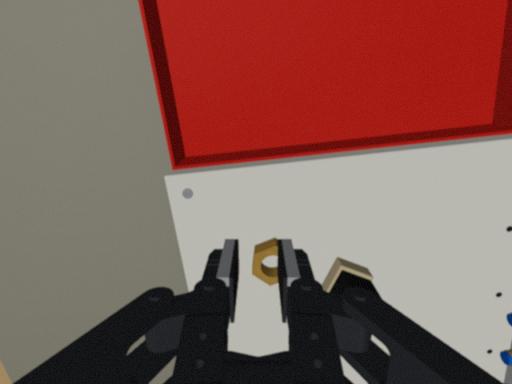

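```bash
python3 -m crank '[{"dp":[0,30,7],"roll":0,"gripper":195},{"dp":[0,55,7],"roll":0,"gripper":195},{"dp":[0,68,7],"roll":0,"gripper":195},{"dp":[4,68,7],"roll":0,"gripper":195},{"dp":[11,68,7],"roll":0,"gripper":195},{"dp":[18,68,6.5],"roll":0,"gripper":195},{"dp":[25,68,6],"roll":0,"gripper":195},{"dp":[33,68,5],"roll":0,"gripper":195},{"dp":[41,68,4],"roll":0,"gripper":195},{"dp":[49,68,3],"roll":0,"gripper":195}]'
python3 - <<'E'
from h import *
p=eyes.capture("wrist")
plan((490,85,71),(480,20,71))
for l in ("nut1","valve_a"):
  for d in models.spot_point(p,l)[:4]: print(l,np.round(d["centre"],1),round(d["confidence"],2),pix2w(p,d["centre"],52 if l=="nut1" else 45).round(1))
save(p,"w5.png",None,.8)
E
```

```text
time_s: 7.02
eef_pos: [499.3, 125.4, 72.5]
ee_rot: [-0.467, 0.466, -0.531, 0.532]
force: [1.2, -0.5, 0.2]
grip_width: 0.236
t 7.07 pos [499.  124.4  72.3] F [ 0.5 -0.4  0.1] w 0.233 j [ 0.02  0.51  1.73 -0.    0.9   0.15]
axes x [-0.13  -0.991  0.   ] y [ 0. -0. -1.] z [ 0.991 -0.13   0.   ]
(490, 85, 71) [40.2  1.3 -3.8]
(480, 20, 71) [106.    1.4  -5.2]
nut1 [326.  364.6] 0.64 [498.  104.5  52. ]
valve_a [465.  336.1] 0.77 [560.1 106.1  45. ]
```

View pics/w5.png

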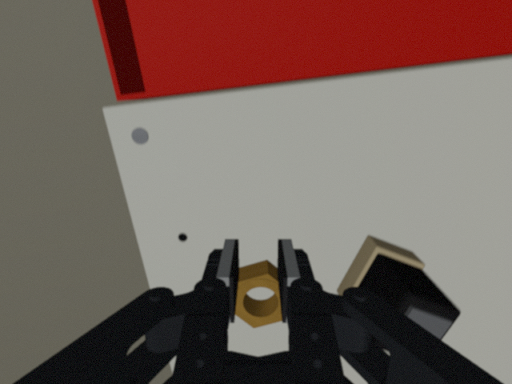

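Nut 2 is nested at about (260,300) in the picture, and valve A hasn't moved. Continuing with a bit more drift away from it.

```bash
python3 -m crank '[{"dp":[8,1,-2],"roll":0,"gripper":195},{"dp":[16,1,-4],"roll":0,"gripper":195},{"dp":[25,1,-5],"roll":0,"gripper":195},{"dp":[34,1,-6],"roll":0,"gripper":195},{"dp":[43,1,-6],"roll":0,"gripper":195},{"dp":[52,1,-6],"roll":0,"gripper":195},{"dp":[61,1,-6],"roll":0,"gripper":195},{"dp":[70,1,-6],"roll":0,"gripper":195},{"dp":[79,1,-6],"roll":0,"gripper":195},{"dp":[88,1,-6],"roll":0,"gripper":195}]'
python3 - <<'E'
from h import *
p=eyes.capture("wrist")
plan((474,-50,71),(474,-130,71),(474,-200,71))
for l in ("nut1","valve_a"):
  for d in models.spot_point(p,l)[:4]: print(l,np.round(d["centre"],1),round(d["confidence"],2),pix2w(p,d["centre"],52 if l=="nut1" else 45).round(1))
E
```

```text
time_s: 8.0
eef_pos: [481.9, 38.8, 71.0]
ee_rot: [-0.466, 0.466, -0.531, 0.531]
force: [0.1, 0.5, -0.7]
grip_width: 0.238
t 8.05 pos [481.9  37.7  71. ] F [ 0.5 -0.9 -0.4] w 0.233 j [-0.16  0.46  1.83 -0.    0.85 -0.03]
axes x [-0.13  -0.991  0.   ] y [-0. -0. -1.] z [ 0.991 -0.13   0.   ]
(474, -50, 71) [88.   0.1  3.6]
(474, -130, 71) [1.673e+02 1.000e-01 1.400e+01]
(474, -200, 71) [2.367e+02 1.000e-01 2.320e+01]
nut1 [323.5 365.7] 0.72 [479.5  18.6  52. ]
valve_a [512.7 128.2] 0.61 [560.8 106.1  45. ]
```

```bash
python3 -m crank '[{"dp":[9,0,0],"roll":-0.01,"gripper":195},{"dp":[18,0,0],"roll":-0.03,"gripper":195},{"dp":[27,0,0],"roll":-0.05,"gripper":195},{"dp":[36,0,0],"roll":-0.07,"gripper":195},{"dp":[45,0,0],"roll":-0.09,"gripper":195},{"dp":[54,0,1],"roll":-0.11,"gripper":195},{"dp":[63,0,2],"roll":-0.13,"gripper":195},{"dp":[72,0,3],"roll":-0.13,"gripper":195},{"dp":[81,0,4],"roll":-0.13,"gripper":195},{"dp":[90,0,5],"roll":-0.13,"gripper":195}]'
python3 - <<'E'
from h import *
p=eyes.capture("wrist")
plan((474,-110,71),(480,-140,71),(500,-195,71))
for l in ("nut1","valve_a"):
  for d in models.spot_point(p,l)[:4]: print(l,np.round(d["centre"],1),round(d["confidence"],2),pix2w(p,d["centre"],52 if l=="nut1" else 45).round(1))
E
```

```text
time_s: 8.98
eef_pos: [475.3, -50.6, 71.0]
ee_rot: [0.5, -0.5, 0.5, -0.5]
force: [0.3, 0.3, -0.1]
grip_width: 0.228
t 9.03 pos [475.5 -52.   71.1] F [ 0.4 -1.9  0.1] w 0.238 j [-0.35  0.45  1.84 -0.    0.85 -0.35]
axes x [-0.001 -1.     0.001] y [ 0.    -0.001 -1.   ] z [ 1.    -0.001  0.   ]
(474, -110, 71) [58.   0.1 -1.4]
(480, -140, 71) [88.   0.1  4.6]
(500, -195, 71) [143.    0.2  24.6]
nut1 [322.8 367.7] 0.6 [475.4 -71.9  52. ]
```

```bash
python3 -m crank '[{"dp":[9,0,0],"roll":0,"gripper":195},{"dp":[18,0,0],"roll":0,"gripper":195},{"dp":[27,0,0],"roll":0,"gripper":195},{"dp":[36,0,0],"roll":0,"gripper":195},{"dp":[45,0,0],"roll":-0.03,"gripper":195},{"dp":[54,0,0],"roll":-0.07,"gripper":195},{"dp":[62,0,1],"roll":-0.12,"gripper":195},{"dp":[70,0,3],"roll":-0.17,"gripper":195},{"dp":[78,0,5],"roll":-0.22,"gripper":195},{"dp":[86,0,7],"roll":-0.26,"gripper":195}]'
python3 - <<'E'
from h import *
p=eyes.capture("wrist")
plan((497,-195,71))
for l in ("nut1","valve_a"):
  for d in models.spot_point(p,l)[:4]: print(l,np.round(d["centre"],1),round(d["confidence"],2),pix2w(p,d["centre"],52 if l=="nut1" else 45).round(1))
E
```

```text
time_s: 9.97
eef_pos: [482.3, -137.2, 71.0]
ee_rot: [-0.561, 0.561, -0.43, 0.43]
force: [0.2, 0.2, -1.0]
grip_width: 0.236
t 10.02 pos [ 482.7 -138.5   71.1] F [ 0.7 -1.1  0.5] w 0.235 j [-0.51  0.49  1.77 -0.    0.88 -0.78]
axes x [ 0.26  -0.966  0.001] y [ 0.001 -0.001 -1.   ] z [0.966 0.26  0.001]
(497, -195, 71) [58.3  0.2 -0.9]
nut1 [322.4 368.3] 0.85 [ 488.  -158.1   52. ]
nut1 [521.1 281.3] 0.43 [553.5 -98.5  52. ]
valve_a [518.7 282.7] 0.88 [ 557.4 -101.3   45. ]
```

```bash
python3 -m crank '[{"dp":[7,0,0],"roll":0,"gripper":195},{"dp":[14,0,0],"roll":0,"gripper":195},{"dp":[21,0,0],"roll":0,"gripper":195},{"dp":[28,0,0],"roll":0,"gripper":195},{"dp":[35,0,0],"roll":0,"gripper":195},{"dp":[42,0,0],"roll":0,"gripper":195},{"dp":[49,0,0],"roll":0,"gripper":195},{"dp":[56,0,0],"roll":0,"gripper":195},{"dp":[60,0,0],"roll":0,"gripper":195},{"dp":[60,0,0],"roll":0,"gripper":195}]'
python3 - <<'E'
from h import *
p=eyes.capture("wrist")
plan((500,-195,150),(500,-10,150),(618,-18,150))
for d in models.spot_point(p,"nut1")[:4]: print(np.round(d["centre"],1),round(d["confidence"],2),pix2w(p,d["centre"],10).round(1))
save(p,"w6.png",None,.8)
E
```

```text
time_s: 10.95
eef_pos: [497.9, -195.0, 71.0]
ee_rot: [-0.56, 0.56, -0.431, 0.431]
force: [0.8, -0.1, -0.2]
grip_width: 0.234
t 11.0 pos [ 497.8 -194.4   70.9] F [ 0.1  0.1 -0.4] w 0.238 j [-0.59  0.55  1.67  0.    0.92 -0.85]
axes x [ 0.257 -0.966 -0.   ] y [-0.  0. -1.] z [ 0.966  0.257 -0.   ]
(500, -195, 150) [  1.2 -79.1   2. ]
(500, -10, 150) [-177.6  -79.    49.5]
(618, -18, 150) [-139.6  -79.   161.5]
[310.4 293.5] 0.88 [ 493.8 -203.    10. ]
[259.3 292.4] 0.65 [ 468.  -209.2   10. ]
```

View pics/w6.png

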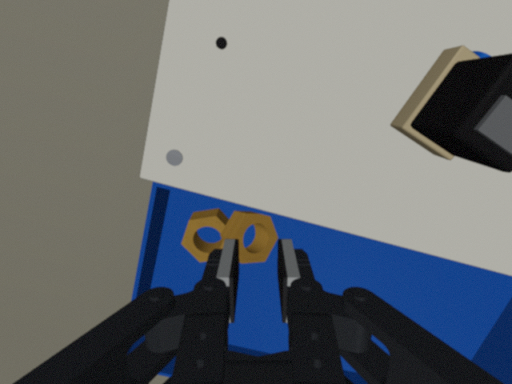

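Both front nuts are in the tray at about (205,237) and (250,237) in the picture. Next is the third nut.

```bash
python3 -m crank '[{"dp":[0,-40,0],"roll":0,"gripper":195},{"dp":[0,-80,0],"roll":0,"gripper":195},{"dp":[-25,-80,32],"roll":0.02,"gripper":195},{"dp":[-50,-80,64],"roll":0.04,"gripper":195},{"dp":[-75,-80,96],"roll":0.06,"gripper":195},{"dp":[-100,-80,128],"roll":0.08,"gripper":195},{"dp":[-128,-80,162],"roll":0.1,"gripper":195},{"dp":[-128,-80,162],"roll":0.1,"gripper":195},{"dp":[-128,-80,162],"roll":0.1,"gripper":195}]'
python3 - <<'E'
from h import *
p=eyes.capture("wrist")
plan((622,-30,71),(628,-60,71),(632,-100,71),(638,-150,71),(640,-195,71))
for l in ("nut1","valve_a"):
  for d in models.spot_point(p,l)[:4]: print(l,np.round(d["centre"],1),round(d["confidence"],2),pix2w(p,d["centre"],52 if l=="nut1" else 45).round(1))
save(p,"w7.png",None,.8)
E
```

```text
time_s: 11.8
eef_pos: [621.7, -26.5, 150.5]
ee_rot: [-0.539, 0.539, -0.458, 0.457]
force: [1.3, -1.2, -0.5]
grip_width: 0.231
t 11.85 pos [621.1 -28.1 150.6] F [-0.6  0.3  0.5] w 0.242 j [-0.23  0.61  1.32 -0.    1.21 -0.39]
axes x [ 0.161 -0.987 -0.   ] y [-0.001 -0.    -1.   ] z [ 0.987  0.161 -0.001]
(622, -30, 71) [ 2.  79.6  0.6]
(628, -60, 71) [32.6 79.6  1.7]
(632, -100, 71) [72.7 79.6 -0.8]
(638, -150, 71) [123.1  79.6  -2.9]
(640, -195, 71) [167.8  79.6  -8.2]
nut1 [313.3 320.6] 0.91 [623.2 -71.   52. ]
nut1 [108.2 411.8] 0.54 [ 492.2 -165.9   52. ]
valve_a [208.6 341.4] 0.83 [ 556.2 -102.2   45. ]
valve_a [219.5 443.9] 0.73 [ 570.5 -189.5   45. ]
```

View pics/w7.png

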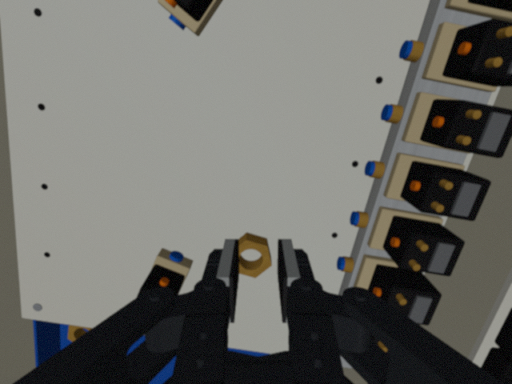

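```bash
python3 -m crank '[{"dp":[0,35,1],"roll":0,"gripper":195},{"dp":[0,65,1],"roll":0,"gripper":195},{"dp":[0,79,1],"roll":0,"gripper":195},{"dp":[3,79,1],"roll":0,"gripper":195},{"dp":[11,79,1],"roll":0,"gripper":195},{"dp":[19,79,1],"roll":0,"gripper":195},{"dp":[27,79,1],"roll":0,"gripper":195},{"dp":[35,79,1],"roll":0,"gripper":195},{"dp":[43,79,1],"roll":0,"gripper":195},{"dp":[51,79,1],"roll":0,"gripper":195}]'
python3 - <<'E'
from h import *
p=eyes.capture("wrist")
plan((632,-100,71),(635,-150,71),(635,-195,71))
for l in ("nut1","valve_a"):
  for d in models.spot_point(p,l)[:4]: print(l,np.round(d["centre"],1),round(d["confidence"],2),pix2w(p,d["centre"],52 if l=="nut1" else 45).round(1))
E
```

```text
time_s: 12.78
eef_pos: [630.7, -80.0, 72.5]
ee_rot: [0.538, -0.538, 0.458, -0.459]
force: [0.8, 1.2, 0.6]
grip_width: 0.233
t 12.83 pos [630.9 -81.3  72.4] F [-0.7 -1.6  0.6] w 0.235 j [-0.31  0.73  1.33 -0.    1.08 -0.47]
axes x [ 0.158 -0.987  0.001] y [ 0.001 -0.001 -1.   ] z [0.987 0.158 0.001]
(632, -100, 71) [18.6  1.4 -1.9]
(635, -150, 71) [68.5  1.5 -6.8]
(635, -195, 71) [112.9   1.5 -13.9]
nut1 [322.6 370. ] 0.89 [ 634.6 -103.3   52. ]
nut1 [ 56.1 437.7] 0.76 [ 518.4 -159.4   52. ]
nut1 [ 24.3 434. ] 0.63 [ 504.1 -159.5   52. ]
valve_a [152.1 330.6] 0.57 [ 558.4 -100.    45. ]
```

```bash
python3 -m crank '[{"dp":[8,1,-1],"roll":0,"gripper":195},{"dp":[17,1,-2],"roll":0,"gripper":195},{"dp":[26,1,-3],"roll":0,"gripper":195},{"dp":[35,1,-4],"roll":0.02,"gripper":195},{"dp":[44,1,-5],"roll":0.04,"gripper":195},{"dp":[53,1,-6],"roll":0.06,"gripper":195},{"dp":[62,1,-7],"roll":0.08,"gripper":195},{"dp":[70,1,-8],"roll":0.1,"gripper":195},{"dp":[78,1,-9],"roll":0.1,"gripper":195},{"dp":[86,1,-10],"roll":0.1,"gripper":195}]'
python3 -m crank '[{"dp":[7,0,0],"roll":0,"gripper":195},{"dp":[14,0,0],"roll":0,"gripper":195},{"dp":[21,0,0],"roll":0,"gripper":195},{"dp":[28,0,0],"roll":0,"gripper":195},{"dp":[32,0,0],"roll":0,"gripper":195},{"dp":[32,0,0],"roll":0,"gripper":195}]'
python3 - <<'E'
from h import *
p=eyes.capture("wrist")
plan((635,-195,71))
for d in models.spot_point(p,"nut1")[:4]: print(np.round(d["centre"],1),round(d["confidence"],2),pix2w(p,d["centre"],10).round(1))
save(p,"w8.png",None,.8)
E
```

```text
time_s: 13.77
eef_pos: [634.4, -166.3, 71.1]
ee_rot: [-0.515, 0.515, -0.485, 0.485]
force: [0.2, -0.7, 0.4]
grip_width: 0.234
time_s: 14.27
eef_pos: [636.2, -198.3, 71.0]
ee_rot: [-0.515, 0.515, -0.485, 0.485]
force: [0.3, -0.1, 0.9]
grip_width: 0.236
t 14.32 pos [ 636.2 -197.7   70.9] F [0.3 0.2 0.2] w 0.235 j [-0.48  0.79  1.22  0.    1.13 -0.54]
axes x [ 0.06  -0.998 -0.   ] y [-0.  0. -1.] z [ 0.998  0.06  -0.   ]
(635, -195, 71) [-2.8 -0.1 -1.1]
[318.3 301.6] 0.64 [ 634.7 -209.8   10. ]
```

View pics/w8.png

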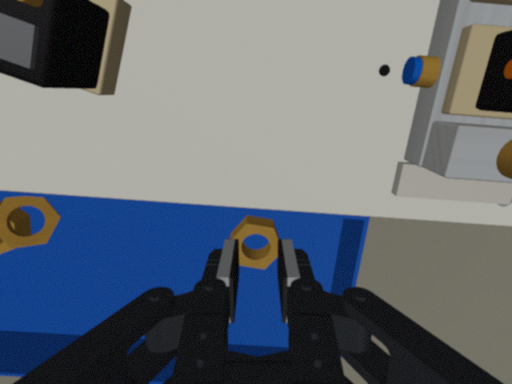

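All three nuts are in the tray; the third is at about (257,245) in the picture. I'll raise clear, hold and do a final check.

```bash
python3 -m crank '[{"dp":[0,-40,0],"roll":0,"gripper":195},{"dp":[0,-80,0],"roll":0,"gripper":195},{"dp":[0,-120,0],"roll":0,"gripper":195},{"dp":[-30,-150,0],"roll":0,"gripper":195},{"dp":[-60,-180,0],"roll":0,"gripper":195},{"dp":[-60,-180,0],"roll":0,"gripper":195},{"dp":[-60,-180,0],"roll":0,"gripper":195}]'
python3 - <<'E'
from h import *
p=eyes.capture("scene");plan()
for l,z in [("nut1",9),("valve_a",45),("blue_tray",0),("red_tray",0)]:
    for d in models.spot_point(p,l)[:4]: print(l,np.round(d["centre"],1),round(d["confidence"],2),pix2w(p,d["centre"],z).round(1))
save(p,"fin.png",(130,100,430,430),1.8)
E
```

```text
time_s: 14.95
eef_pos: [633.1, -135.9, 253.1]
ee_rot: [0.516, -0.515, 0.483, -0.485]
force: [-1.1, -1.1, -0.3]
grip_width: 0.236
t 15.0 pos [ 632.6 -136.9  251. ] F [-0.2 -0.9  0. ] w 0.237 j [-0.39  0.59  1.08 -0.    1.46 -0.45]
axes x [ 0.061 -0.998  0.   ] y [ 0. -0. -1.] z [0.998 0.061 0.   ]
nut1 [230.3 250.2] 0.55 [ 627.8 -219.1    9. ]
nut1 [277.  213.2] 0.53 [ 463.9 -217.1    9. ]
nut1 [273.2 216.9] 0.46 [ 479.8 -215.5    9. ]
valve_a [281.8 251.2] 0.88 [564.4 -97.9  45. ]
valve_a [350.6 297.5] 0.86 [558.1 107.8  45. ]
blue_tray [241.8 232.6] 0.82 [ 566.3 -245.7    0. ]
red_tray [406.1 355.7] 0.88 [571.6 272.4   0. ]
```

View pics/fin.png

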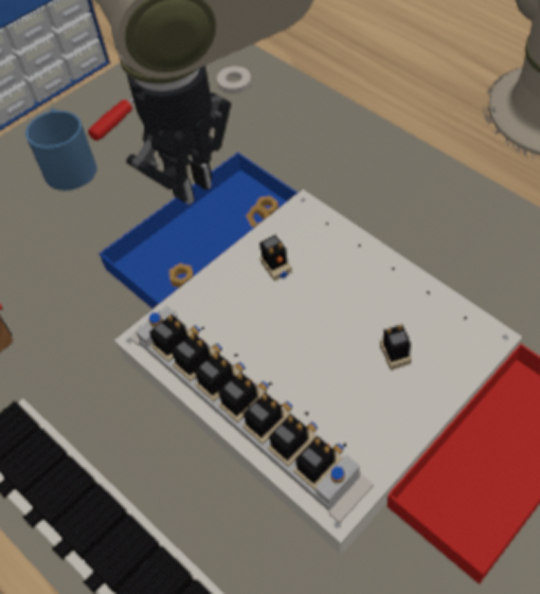

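All three nuts are in the blue tray, both valves are standing, and the arm is clear and at rest.

```bash
python3 -c "
from rig import ctrl
print(ctrl.finish_job())"
```

```text
the job is handed in; nothing more can be done
None
```

I swept all three nuts one at a time along the plate and over its -y edge into the blue tray, and handed the job in at about 15 s. I pushed them with the fingertips held about 20 mm apart, steering each path away from the valves; no nut was pinched, pressed or lifted.

- **Nuts:** the last scene picture shows all three in the blue tray, at about (628,-219), (464,-217) and (480,-216) mm. The two front nuts lie close together, and one may be leaning on the other.
- **Valves:** both are still standing, and their measured positions are within about 6 mm of the start, close to the camera's own error.
- **Trays:** their positions read within about 7 mm of the first scene reading. Most of that looks like detection noise, since the top and scene cameras already disagreed by about 6 mm at the start.
- **Other things on the bench:** I didn't measure these. The arm didn't come near them, and those in the final picture look undisturbed.
- **Forces:** wrist readings stayed under about 2 N whenever I checked them.

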